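Feed a cheese along the slicing-board fence with a push stick

TASK

Set the slicing board up: first stand the salt shaker off the board, upright on the bare worktop. Then, with the wooden push stick held in the gripper, press the red cheese square against the fence before its leading end passes the dark line, and feed it along, always flat against the fence, until it sits under the sprung hold-down and against the end stop. Touch and move the cheese with the stick only and never lift it; then lay the stick flat on the bare worktop, off the board, and leave everything else where it stands.

Things in the scene. Friction and masses are not known exactly. Their poses are not given: they have to be found in the camera images.
- board: Fixed pale wooden slicing board, 140 x 460 x 14 mm (x -80 to +60, y -230 to +230 mm, top at z = 14 mm). Origin on the worktop beneath it. +y is the feed direction, +x points to the fence. Turned up to 0.3 rad in the room. Its near side and its -y end are open. A thin dark line is inlaid across it at y = 0.
- fence_mid (a point): Point on the brown fence's guiding face, at board (35, 0, 29) mm. The fence is 22 mm thick, its top at z = 44 mm, and runs from board y = -225 to +205 mm; its guiding face looks to board -x.
- stop_mid (a point): Point on the face of the brown end stop, at board (-7, 170, 29) mm. The stop is 22 mm thick, board x -50 to +35 mm, top at z = 44 mm. Behind it two steel cheeks (board y 197 to 221, x -26 to +32 mm, to z = 78 mm) carry the hold-down.
- hold_down (a joint): Sprung wire hold-down on an axle along board x at board (3, 209, 66) mm: angle in rad, 0 = lowest, grows as its nose rises (to 0.9). On the cheese it rests at about 0.1, pressing with about 4 N. The advancing cheese lifts it, which takes roughly 3 to 12 N of push.
- hold_down_roller (a point): Centre of the small black roller at the hold-down's heel, moving with it. At joint 0 it is at board (3, 130, 58) mm and the lowest point is 53 mm above the worktop, 7 mm below the cheese's top. From there the nose, 34 mm wide, slopes up at 20 degrees towards -y to a red tip at board y = 80 mm, top z = 78 mm.
- cheese: Red waxed cheese block with a cream paper band, 64 (x) x 120 (y) x 46 (z) mm, about 0.4 kg. Origin at the centre of its underside. It starts lying on the board behind (-y of) the line, askew up to 0.2 rad, with its y axis roughly along the feed and a gap to the fence. Flush on the fence its centre is at board x = +3 mm; home at the stop its centre is at board y = +110 mm.
- push_stick: Brown wooden push stick with a blue ring, lying flat to the left or right of the board: 28 mm wide (y), 26 mm high (z), from x = -110 mm (round end) to +70 mm, and a lip beyond. Straight right side at y = -14 mm. Origin on the underside. 0.12 kg, centre of mass at about x = -15 mm; grip there or a little behind.
- stick_face (a point): Centre of the stick's flat push face, at stick (70, -4, 13) mm, 20 mm wide (stick y -14 to +6 mm). On the stick's left (+y) side a lip 8 mm wide (y +6 to +14 mm) runs on from it to x = +105 mm, to lie along the side of the cheese away from the fence.
- salt_shaker: Salt shaker with white top, 44 mm across up to 66 mm height, then narrower (34 mm), 90 mm tall, 0.1 kg, origin at the centre of its underside. It starts standing on the board in the way of the cheese.
- scissors: Scissors with blue handles lying flat, 87 x 199 x 9 mm, long axis y, origin at the middle of the underside. Bystander; it lies left or right of the board, on the side where the stick does not.
- mug: Green and white mug, 78 mm wide, 101 mm tall, handle to its -y (116 mm over all in y); origin under the middle. Bystander, between board and robot.
- tumbler: Clear drinking glass, 80 mm across, 91 mm tall, origin at the centre of its underside. Bystander.
- jam_jar: Jam jar with yellow lid, 66 mm across, 100 mm tall, origin at the centre of its underside. Bystander.
- onion: Red onion, 67 mm across, 71 mm tall, origin at the centre of its underside. Bystander.
- tin: Small food tin, 75 mm across, 58 mm tall, origin at the centre of its underside. Bystander, behind the fence.
There are look-alikes about, which are no part of the job. Several things have the shape of the cheese; the one meant has the colours described above.

How it is judged (in metres and radians):
On the way, in this order (a step that is already met when the one before it is completed fails the run):
1. the salt shaker stands released and upright on the worktop, off the board ((x of salt_shaker in the frame of board below -0.1 m or x of salt_shaker in the frame of board above 0.08 m or y of salt_shaker in the frame of board below -0.25 m or y of salt_shaker in the frame of board above 0.25 m) and height (world z) of salt_shaker between -0.01 and 0.006 m and angle between salt_shaker's own z axis and vertical below 0.1 rad and contact force between the fingers and salt_shaker below 0.3 N and linear speed of salt_shaker below 0.02 m/s), for 0.2 s.
2. with the stick held in the gripper and touching it, the cheese lies square against the fence, its leading end not past the line (x of cheese in the frame of board above -0.003 m and angle between the y axis of cheese and the y axis of board, either way round below 0.06 rad and angle between cheese's own z axis and vertical below 0.08 rad and y of cheese in the frame of board below -0.055 m and contact force between the fingers and push_stick above 1 N and contact force between push_stick and cheese above 0.2 N), for 0.1 s.
3. the stick, held in the gripper, pushes the cheese past the line along the fence (x of cheese in the frame of board above -0.003 m and angle between the y axis of cheese and the y axis of board, either way round below 0.06 rad and angle between cheese's own z axis and vertical below 0.08 rad and y of cheese in the frame of board between -0.03 and 0.09 m and contact force between the fingers and push_stick above 1 N and contact force between push_stick and cheese above 0.2 N), for 0.05 s.
4. the cheese is home: flush with the fence, against the stop, the hold-down resting on it (x of cheese in the frame of board above -0.003 m and angle between the y axis of cheese and the y axis of board, either way round below 0.06 rad and angle between cheese's own z axis and vertical below 0.08 rad and y of cheese in the frame of board above 0.104 m and value of joint hold_down above 0.05 rad), for 0.2 s.
At the end, for the whole second after the job is handed in: Cheese within 6 mm of stop and fence, square to the fence within 0.06 rad, hold-down resting on it (joint above 0.05); shaker upright on the worktop off the board; stick flat on the worktop clear of the board; all at rest and released (all of step 4 and (x of salt_shaker in the frame of board below -0.1 m or x of salt_shaker in the frame of board above 0.08 m or y of salt_shaker in the frame of board below -0.25 m or y of salt_shaker in the frame of board above 0.25 m) and height (world z) of salt_shaker between -0.01 and 0.006 m and angle between salt_shaker's own z axis and vertical below 0.1 rad and linear speed of each of cheese, salt_shaker, push_stick below 0.02 m/s and height (world z) of push_stick between -0.01 and 0.006 m and angle between push_stick's own z axis and vertical below 0.05 rad and contact force between push_stick and board below 0.1 N); the robot touches nothing.
It fails at once if the gripper or arm touches the cheese (contact force between any of the fingers, the arm and cheese above 0.5 N).
It fails at once if the cheese leaves the fence (more than 7 mm or 0.1 rad) once its leading end has passed the line (y of cheese in the frame of board above -0.05 m and (x of cheese in the frame of board below -0.004 m or angle between the y axis of cheese and the y axis of board, either way round above 0.1 rad)).
It fails at once if the cheese is lifted or leaves the board (z of cheese in the frame of board above 0.03 m or z of cheese in the frame of board below 0.004 m).
It fails at once if the salt shaker is tipped over (angle between salt_shaker's own z axis and vertical above 0.8 rad).
It fails at once if a bystander (scissors, mug, tumbler, jam jar, onion, tin) is moved by more than 30 mm or tipped (distance of any of scissors, mug, tumbler, jam_jar, onion, tin from where it was at the start of the episode above 0.03 m or angle between any of scissors, mug, tumbler, jam_jar, onion, tin's own z axis and vertical above 0.4 rad).
It also fails if it takes over 72 s, if anything falls off the work surface, if the arm or the gripper's body presses on something with over 40 N, if the wrist force passes 120 N, or if a joint passes its speed limit or range.

ROBOT

A 6-joint arm with a two-finger parallel gripper is mounted at the origin on a cart in front of the work surface, level with it; the furniture and walls round the work are solid. World frame = base frame: x ahead of the robot, y to its left, z up, the work surface at z = 0. Lengths are in m, angles in degrees, forces in N, time in s.
With the tool pointing down it reaches from about 0.375 to 0.9 m from the base axis. Payload 3.1 kg.
Tool frame: the origin (TCP) lies at the very end of the fingers, on their centre line; the grasp point (between the pads) lies 19 mm behind it; z points along the fingers, y is the line along which they close (so a half turn about z gives the same grasp; the last joint's range is limited). The gripper opens to 87 mm and grips with 3 to 60 N. Pads are 19 mm wide; open, the fingers measure 117 mm over their backs; the gripper's body (75 mm by 190 mm) begins 51 mm behind the grasp point.
Start: joints at [-87.462, 30.224, 82.088, -0, 67.689, -10.227], TCP at [0.138, -0.61, 0.223] pointing down, gripper open.
Joint ranges: [-176.69, 176.69], [-43.24, 126.21], [12.49, 139.97], [-82, 262], [0, 151.66], [-163.58, 163.58]. Speed limits (degrees/s): [159.86, 159.86, 180, 180, 180, 180].

INTERFACE

Orientations are given as a 3x3 rotation matrix whose columns are the frame's x, y, z axes.
In Python, from rig import bot, imaging gives the robot as it stands.
- The arm moves only by the tool drive_tool, never from a script. Its argument "deltas" is text: rows parted by semicolons, each of 5 numbers parted by spaces: the finger opening in mm, from 0 to 87, then the shift along the world's x, y, z in mm, then the turn about the world's z in rad. In form: jaw dx dy dz twist; .... A call has 1 to 12 rows; each row is the pose to reach, as a shift and turn from the pose commanded when the call began; what a row does not reach only later rows make up. A row lasts 1/10 s, in which the tool goes at most 50 mm and 8.59 degrees, less where a joint would pass 70% of its speed; a pose out of reach is approached as far as the arm can. A call with a gripper value outside its range is refused whole. The fingers move at their own pace and stop on an object; the grip force is fixed at half the most. Time passes only in rows, so rows that repeat a pose let the fingers close. It gives the time, the measured TCP pose, the force, the opening and the grip force at its end, in the units of the state.
- bot.read_state(): the state, without advancing time (a new reading comes with each control period).
- imaging.capture(name): name is "side" or "top" or "wrist"; returns the picture (480x640x3 uint8, red, green, blue); there is no depth.
- imaging.camera_model(name): a dict with "fx", "fy", "cx", "cy" (pixels), "dist" ([k1, k2, p1, p2, k3] as OpenCV has them; the pictures are not rectified), "T" (4x4, takes a point from camera to world coordinates). Camera axes: x right, y down, z forward; pixel columns grow to the right and rows downward; lengths in m; the calibration is good to about 2 mm. A picture is of the moment at which its call begins: read the wrist's pose just before it. camera_model takes no time and is no camera call; for the wrist camera it gives the pose at the moment of the call.
- bot.hand_in(): hands the job in; it is judged then, once.
The state is a dict: "time_s": time; "joint_positions": joint angles; "qvel": joint speeds; "tau": joint torques, N m; "position": TCP position; "tcp_rot": TCP orientation; "force": force on the tool from outside, world axes, zero at the start; "moment": the same for the moment, N m; "opening": opening from 0.0 (shut) to 1.0 (fully open); "grasp_force": force on a finger pad.
Only numpy, scipy, OpenCV 4.12 (cv2) and the standard library are available. Lean on these libraries where they do the work, as an engineer would, in place of code of your own. Each camera call takes 0.05 s, during which the arm holds its last target. There are 200 camera calls.

## Working session

There is one attempt and no reset: what is moved stays moved. The work goes in short steps, Python scripts to look and compute and a tool call to move; the robot and the scene stay as the last step left them, time stands still between calls to the robot, and variables do not carry over. Pictures are saved under pics/ and viewed, at most 10 in all, crops included, and the job is handed in when it is done.

Besides the shell and the picture viewer there is one more tool, called after "Emit:" in YAML: its name, and indented under it one key for each argument. drive_tool: Moves the arm, as the interface text tells. Its arguments: {"type":"object","properties":{"deltas":{"type":"string"}},"required":["deltas"]}

```bash
mkdir -p pics; python3 - <<'E'
from rig import bot, imaging
import cv2
for n in ("top","side"):
    im=imaging.capture(n); cv2.imwrite(f"pics/{n}0.png",im[:,:,::-1])
    m=imaging.camera_model(n); print(n,{k:(v if k!='T' else v) for k,v in m.items()})
s=bot.read_state();print(s['position'],s['tcp_rot'],s['opening'],s['time_s'])
E
```

```text
top {'fx': 511.87552425803443, 'fy': 511.87552425803443, 'cx': 326.8584314112352, 'cy': 242.25878475420683, 'dist': array([-0.0398654,  0.       ,  0.       ,  0.       ,  0.       ]), 'T': array([[ 2.89872359e-02, -9.92284824e-01,  1.20542803e-01,
         3.93272317e-01],
       [-9.99572795e-01, -2.92263828e-02, -2.16053249e-04,
        -5.03134579e-02],
       [ 3.73741647e-03, -1.20485044e-01, -9.92708107e-01,
         1.33792462e+00],
       [ 0.00000000e+00,  0.00000000e+00,  0.00000000e+00,
         1.00000000e+00]])}
side {'fx': 595.0031874156778, 'fy': 595.0031874156778, 'cx': 323.90545541342533, 'cy': 240.3844522467215, 'dist': array([0.03831187, 0.        , 0.        , 0.        , 0.        ]), 'T': array([[ 0.99983803,  0.01767964,  0.00336861,  0.55101347],
       [ 0.00750579, -0.57972049,  0.81478084, -1.30214032],
       [ 0.01635789, -0.81462359, -0.57975929,  0.95703565],
       [ 0.        ,  0.        ,  0.        ,  1.        ]])}
[ 0.13812309 -0.60886439  0.22166044] [[ 9.75280478e-01  2.20970547e-01 -7.66716447e-05]
 [ 2.20970268e-01 -9.75278562e-01  1.96635595e-03]
 [ 3.59730540e-04 -1.93469073e-03 -9.99998064e-01]] 0.9994530324469172 0.1
```

View pics/top0.png

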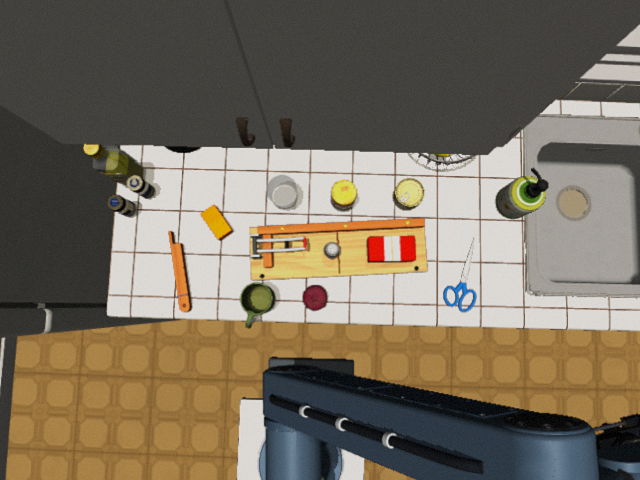

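View pics/side0.png

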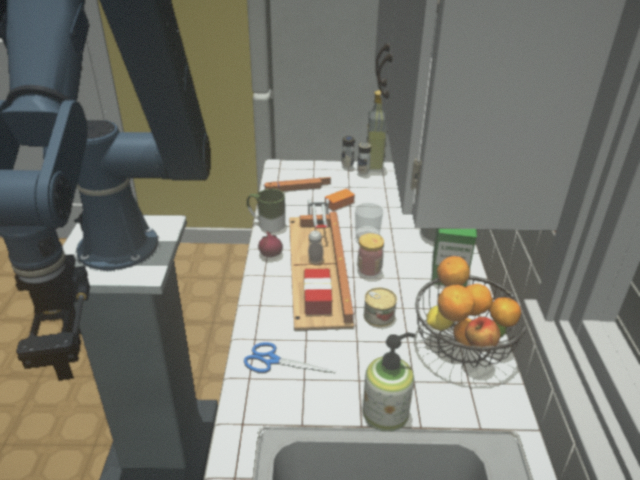

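The top view shows the board at about (250-427, 218-280) px, the cheese at (391,249), the shaker at (332,249) and the stick on the left from (171,233) to (184,310). The scissors are at (463,285), and the hold-down tip is at about (307,243). The side view agrees.

```bash
python3 - <<'E'
import cv2
im=cv2.imread("pics/top0.png")
c=im[205:325,240:435]; cv2.imwrite("pics/c1.png",cv2.resize(c,None,fx=4.1,fy=4.1,interpolation=cv2.INTER_CUBIC)[:600,:800])
E
```

```text
(no output)
```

View pics/c1.png

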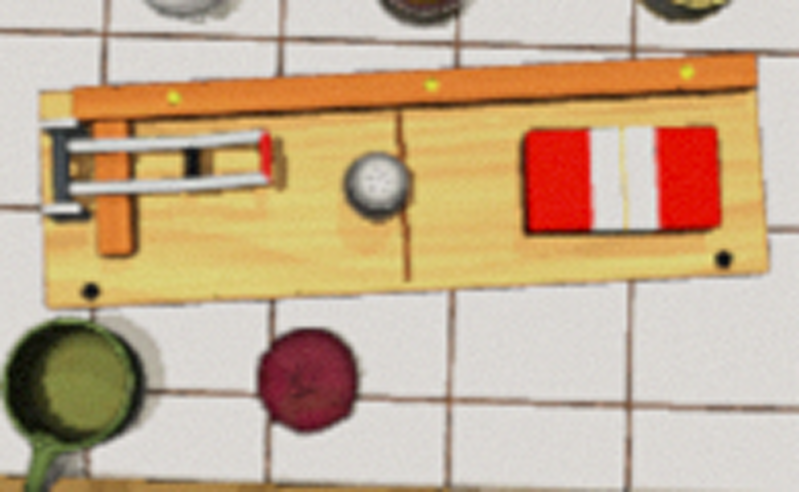

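The crop shows (pixel/4.1 + (240,205)) board corners at (38,92), (47,307) and (768,271). The fence top has corners at (73,88), (75,119), (757,55) and (757,90). The cheese's top corners are (527,129), (718,126), (720,226) and (529,231), and the shaker's top is at (378,180).

```bash
cat > h.py <<'E'
from rig import bot, imaging
import cv2, numpy as np
from scipy.optimize import least_squares
def K(m): return np.array([[m['fx'],0,m['cx']],[0,m['fy'],m['cy']],[0,0,1]])
def proj(P,m):
    T=np.linalg.inv(m['T']); r=cv2.Rodrigues(T[:3,:3])[0]
    return cv2.projectPoints(np.atleast_2d(P).astype(float),r,T[:3,3],K(m),np.array(m['dist']))[0][:,0]
def ray(px,z,m):
    u=cv2.undistortPoints(np.array(px,float).reshape(-1,1,2),K(m),np.array(m['dist']))[:,0]
    d=np.c_[u,np.ones(len(u))]@m['T'][:3,:3].T; o=m['T'][:3,3]
    return o+d*((z-o[2])/d[:,2])[:,None]
def place(p,q):  # q=x,y,th ; p in body, m
    c,s=np.cos(q[2]),np.sin(q[2]); p=np.atleast_2d(p)
    return np.c_[q[0]+c*p[:,0]-s*p[:,1],q[1]+s*p[:,0]+c*p[:,1],p[:,2]]
def fit(body,px,m,q0):
    body=np.array(body)/1000.; px=np.array(px,float)
    r=least_squares(lambda q:(proj(place(body,q),m)-px).ravel(),q0)
    return r.x,np.abs(r.fun).max()
def inb(P,q):
    d=np.array(P[:2])-q[:2]; c,s=np.cos(q[2]),np.sin(q[2]); return np.array([c*d[0]+s*d[1],-s*d[0]+c*d[1]])
E
cat > m1.py <<'E'
from h import *
m=imaging.camera_model("top"); C=lambda L:np.array(L)/4.1+np.array([240,205])-0.38
b,e=fit([(60,230,14),(-80,230,14),(-80,-230,14),(57,205,44),(35,205,44),(57,-225,44),(35,-225,44),(-80,0,14)],
 C([(38,92),(47,307),(768,271),(73,88),(75,119),(757,55),(757,90),(407,280)]),m,[.5,0,0])
print("board",b,e)
c,e=fit([(32,60,60),(32,-60,60),(-32,-60,60),(-32,60,60)],C([(527,129),(718,126),(720,226),(529,231)]),m,[.5,-.2,0])
print("cheese",c,e,inb(c,b),c[2]-b[2])
s=ray(C([(378,183)]),.09,m)[0]; print("shaker",s,inb(s,b))
im=cv2.imread("pics/top0.png"); h=cv2.cvtColor(im,cv2.COLOR_BGR2HSV)
k=cv2.inRange(h,(3,120,60),(16,255,255)); k[:225]=0;k[320:]=0;k[:,:160]=0;k[:,197:]=0
n,l,st,ce=cv2.connectedComponentsWithStats(k); i=1+st[1:,4].argmax(); print(st[i],ce[i])
cn=cv2.findContours((l==i).astype(np.uint8),0,2)[0][0]
P=ray(cn[:,0].astype(float),.026,m)
def stm(q): # silhouette: intersect
    o=np.array([(-110,0,26),(105,14,26),(105,6,26),(70,6,26),(70,-14,26),(-97,-14,26),(-97,14,26)])/1000
    return o
print(cv2.minAreaRect((P[:,:2]*1000).astype(np.float32)))
for px in [(303,298)]: pass
print("bystanders", [ray([p],z,m)[0][:2].round(3).tolist() for p,z in [((315,297),.05),((258,297),.1),((343,193),.1),((284,190),.09),((409,192),.058),((217,222),.04),((463,290),.0)]])
c2=im[222:318,155:205]; cv2.imwrite("pics/st.png",cv2.resize(c2,None,fx=6,fy=6,interpolation=cv2.INTER_CUBIC))
E
python3 m1.py
```

```text
board [ 0.54820876 -0.07910453  0.07759309] 2.581291888861756
cheese [ 0.53873309 -0.21401781  0.04679036] 0.7616766468515834 [-0.019905   -0.13377284] -0.03080272833206211
shaker [ 0.52789286 -0.06323404  0.09      ] [-0.01902456  0.01739753]
[169 231  19  64 605] [178.24793388 266.45950413]
((490.3642272949219, 331.53070068359375), (166.81460571289062, 30.849559783935547), 10.52950668334961)
bystanders [[0.411, -0.025], [0.406, 0.111], [0.667, -0.087], [0.673, 0.06], [0.684, -0.257], [0.595, 0.233], [0.441, -0.41]]
```

View pics/st.png

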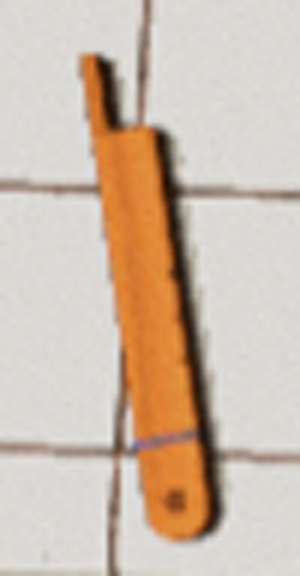

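The stick crop (pixel/6 + (155,222)) shows the lip tip at (90,54) and the push face from (108,130) to (156,128). The round end is at (180,540) and the ring is near (165,440). Now I'll move above the shaker.

Emit:
drive_tool:
  deltas: "87 35 45 0 0; 87 65 85 0 0; 87 95 130 0 0; 87 125 175 0 0; 87 155 220 0 0; 87 185 260 0 0; 87 210 300 0 0; 87 240 340 0 0; 87 265 380 0 0; 87 295 420 0 0; 70 325 460 0 0; 65 350 500 0 0"

```text
time_s: 1.3
position: [0.4834, -0.1166, 0.2225]
tcp_rot: [[0.975, 0.221, 0.0], [0.221, -0.975, -0.0], [0.0, 0.0, -1.0]]
force: [0.3, -1.0, 0.1]
opening: 0.892
grasp_force: 0.0
```

Emit:
drive_tool:
  deltas: "65 20 25 0 -0.05; 65 38 45 0 -0.145; 65 38 45 0 -0.145; 65 38 45 0 -0.145"

```text
time_s: 1.7
position: [0.5199, -0.073, 0.2221]
tcp_rot: [[0.997, 0.08, -0.001], [0.08, -0.997, -0.0], [-0.001, -0.0, -1.0]]
force: [-0.1, 0.0, 0.0]
opening: 0.747
grasp_force: 0.0
```

```bash
cat >> m1.py <<'E'
D=lambda L:np.array(L)/6+np.array([155,222])-.42
t,e=fit([(105,14,26),(105,6,26),(70,6,26),(70,-14,26),(-110,0,26)],D([(80,54),(100,54),(108,130),(156,128),(180,540)]),m,[.5,.33,.15])
print("stick",t,e)
print((proj(place(np.array([(60,230,14),(-80,230,14),(-80,-230,14),(57,205,44),(35,205,44),(57,-225,44),(35,-225,44),(-80,0,14)])/1e3,b),m)-C([(38,92),(47,307),(768,271),(73,88),(75,119),(757,55),(757,90),(407,280)])).round(1).tolist())
print(ray([(400,324),(180,318)],0,m))
w=imaging.camera_model("wrist"); im=imaging.capture("wrist"); cv2.imwrite("pics/w1.png",im[:,:,::-1])
print(proj(np.array([[s[0],s[1],.104],[s[0],s[1],.08],[s[0],s[1],.014]]),w), bot.read_state()['position'])
bp=np.array([(35,-225,44),(35,0,44),(-80,0,14),(-80,-230,14),(0,0,14),(-80,230,14)])/1e3
print(proj(place(bp,b),w).round(0).tolist()); print(w['T'].round(3))
E
python3 m1.py
```

```text
board [ 0.54820876 -0.07910453  0.07759309] 2.581291888861756
cheese [ 0.53873309 -0.21401781  0.04679036] 0.7616766468515834 [-0.019905   -0.13377284] -0.03080272833206211
shaker [ 0.52789286 -0.06323404  0.09      ] [-0.01902456  0.01739753]
[169 231  19  64 605] [178.24793388 266.45950413]
((490.3642272949219, 331.53070068359375), (166.81460571289062, 30.849559783935547), 10.52950668334961)
bystanders [[0.411, -0.025], [0.406, 0.111], [0.667, -0.087], [0.673, 0.06], [0.684, -0.257], [0.595, 0.233], [0.441, -0.41]]
stick [0.47029345 0.32803238 0.19866   ] 0.7532455344747291
[[-0.1, -0.8], [-0.7, 0.3], [0.9, 0.4], [-0.6, -0.9], [-0.8, 0.0], [0.1, -0.8], [0.8, -0.9], [0.4, 2.6]]
[[ 0.34822255 -0.2460625   0.        ]
 [ 0.34665159  0.32451057  0.        ]]
[[303.66929056 222.93787717]
 [304.63330332 217.06112653]
 [306.66355709 204.69283023]] [ 0.51956258 -0.07354083  0.22212528]
[[568.0, 153.0], [325.0, 151.0], [323.0, 262.0], [537.0, 262.0], [324.0, 186.0], [109.0, 261.0]]
[[ 0.079 -0.967 -0.243  0.587]
 [-0.997 -0.077 -0.018 -0.068]
 [-0.001  0.243 -0.97   0.383]
 [ 0.     0.     0.     1.   ]]
```

View pics/w1.png

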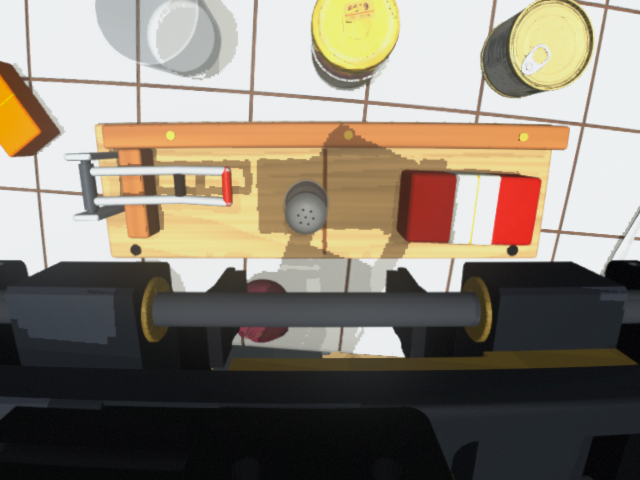

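The wrist view shows the shaker's dome at (306,208). Fence top corners are (104,125), (104,149), (567,126) and (569,149), and the board's bottom corners are (112,258) and (537,257). The cheese top is roughly (407,171)-(541,243). The top-view line end was a wrong correspondence, so I'll refit from this view.

```bash
cat > m2.py <<'E'
from h import *
w=imaging.camera_model("wrist"); m=imaging.camera_model("top"); C=lambda L:np.array(L)/4.1+np.array([240,205])-0.38
B=[(57,205,44),(35,205,44),(57,-225,44),(35,-225,44),(-80,230,14),(-80,-230,14)]
b,e=fit(B,[(104,125),(104,149),(567,126),(569,149),(112,258),(537,257)],w,[.5,0,0]); print("wrist board",b,e)
b2,e=fit(B,C([(73,88),(75,119),(757,55),(757,90),(47,307),(768,271)]),m,[.5,0,0]); print("top board",b2,e)
s=ray([(306,208)],.104,w)[0];print("shaker wrist",s,inb(s,b))
s2=ray(C([(378,183)]),.104,m)[0];print("shaker top",s2,inb(s2,b2))
im=cv2.cvtColor(cv2.imread("pics/w1.png"),cv2.COLOR_BGR2HSV)
k=cv2.inRange(im,(0,150,60),(4,255,255))|cv2.inRange(im,(176,150,60),(180,255,255)); k[:160]=0;k[260:]=0;k[:,:390]=0;k[:,560:]=0
c,ee=fit([(32,-60,60),(-32,-60,60),(-32,60,60),(32,60,60)],[(541,178),(534,244),(409,243),(409,171)],w,[.5,-.2,0]);print("cheese wrist",c,ee,inb(c,b),c[2]-b[2])
E
python3 m2.py
```

```text
wrist board [ 0.55072957 -0.08066765  0.07915724] 5.748232926915307
top board [ 0.54744547 -0.07924335  0.07641066] 0.9237043885920002
shaker wrist [ 0.53934111 -0.06477368  0.104     ] [-0.01009599  0.01674474]
shaker top [ 0.52638261 -0.06308909  0.104     ] [-0.01976825  0.01771499]
cheese wrist [ 0.54233216 -0.21472915  0.06658916] 3.4657239682678664 [-0.01897198 -0.13297769] -0.012568072756756435
```

Emit:
drive_tool:
  deltas: "65 10 9 -30 0; 65 10 9 -60 0; 65 10 9 -90 0; 65 10 9 -90 0; 65 10 9 -90 0"

```text
time_s: 2.25
position: [0.5297, -0.0653, 0.1326]
tcp_rot: [[0.997, 0.076, -0.001], [0.076, -0.997, 0.0], [-0.001, -0.0, -1.0]]
force: [0.2, -0.2, 1.0]
opening: 0.741
grasp_force: 0.0
```

Emit:
drive_tool:
  deltas: "65 0 1 -40 0; 65 0 1 -70 0; 65 0 1 -82 0; 65 0 1 -82 0; 20 0 1 -82 0; 20 0 1 -82 0; 20 0 1 -82 0; 20 0 1 -82 0; 20 0 1 -82 0; 20 0 1 -82 0"

```text
time_s: 3.25
position: [0.5309, -0.0633, 0.0513]
tcp_rot: [[0.997, 0.078, 0.001], [0.078, -0.997, -0.0], [0.001, 0.0, -1.0]]
force: [0.0, 1.1, 5.7]
opening: 0.434
grasp_force: 30.1
```

Emit:
drive_tool:
  deltas: "20 0 0 20 0; 20 0 0 50 0; 20 0 0 80 0; 20 0 0 80 0"

```text
time_s: 3.65
position: [0.5329, -0.0642, 0.1338]
tcp_rot: [[0.997, 0.078, 0.007], [0.078, -0.997, -0.003], [0.007, 0.003, -1.0]]
force: [0.7, -0.2, -0.4]
opening: 0.433
grasp_force: 29.6
```

```bash
python3 - <<'E'
from h import *
a=imaging.capture("side")[:,:,::-1][200:330,220:400]; b=imaging.capture("wrist")[:,:,::-1][100:420,100:560]
a=cv2.resize(a,(443,320),interpolation=cv2.INTER_CUBIC); o=np.hstack([a,b]); cv2.imwrite("pics/x2.png",cv2.resize(o,(800,int(320*800/o.shape[1]))))
E
```

```text
(no output)
```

View pics/x2.png

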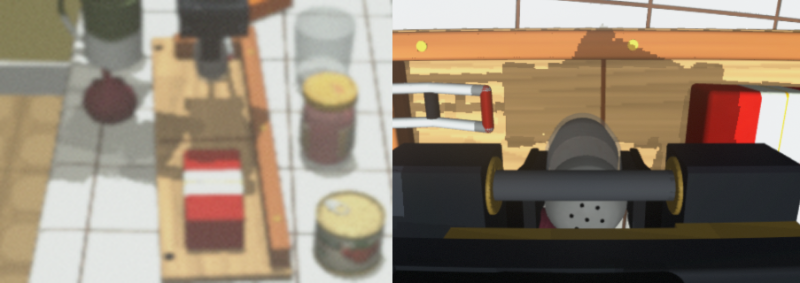

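The shaker is held, upright and clear of the board. I'll carry it to the worktop on the near side.

Emit:
drive_tool:
  deltas: "20 -25 -25 0 0; 20 -50 -50 0 0; 20 -75 -75 0 0; 20 -100 -100 0 0; 20 -125 -122 0 0; 20 -145 -141 0 0; 20 -145 -141 -20 0; 20 -145 -141 -40 0; 20 -145 -141 -60 0; 20 -145 -141 -75 0; 20 -145 -141 -75 0; 20 -145 -141 -75 0"

```text
time_s: 4.95
position: [0.3846, -0.2037, 0.0547]
tcp_rot: [[0.997, 0.078, -0.002], [0.078, -0.997, 0.002], [-0.002, -0.002, -1.0]]
force: [0.4, -0.4, -1.2]
opening: 0.435
grasp_force: 29.6
```

Emit:
drive_tool:
  deltas: "20 0 0 -6 0; 20 0 0 -12 0; 20 0 0 -15 0; 20 0 0 -17 0; 20 0 0 -17 0"

```text
time_s: 5.45
position: [0.3853, -0.2043, 0.0384]
tcp_rot: [[0.997, 0.078, -0.0], [0.078, -0.997, 0.0], [-0.0, -0.0, -1.0]]
force: [0.2, 0.8, -0.9]
opening: 0.437
grasp_force: 29.6
```

Emit:
drive_tool:
  deltas: "20 0 0 -1 0; 20 0 0 -2 0; 20 0 0 -2 0"

```text
time_s: 5.75
position: [0.3856, -0.2045, 0.0373]
tcp_rot: [[0.997, 0.078, 0.001], [0.078, -0.997, -0.001], [0.001, 0.001, -1.0]]
force: [-0.3, 1.3, 7.3]
opening: 0.431
grasp_force: 30.1
```

Contact. Release, then rise.

Emit:
drive_tool:
  deltas: "60 0 0 0 0; 65 0 0 0 0; 65 0 0 0 0; 65 0 0 0 0; 65 0 0 0 0; 65 0 0 20 0; 65 0 0 50 0; 65 0 0 90 0; 65 0 0 120 0; 65 0 0 120 0"

```text
time_s: 6.75
position: [0.3874, -0.2061, 0.1599]
tcp_rot: [[0.997, 0.078, 0.006], [0.078, -0.997, -0.006], [0.006, 0.006, -1.0]]
force: [-0.2, -0.2, -0.6]
opening: 0.746
grasp_force: 0.0
```

```bash
python3 - <<'E'
from h import *
m=imaging.camera_model("top");im=imaging.capture("top")[:,:,::-1]; w=imaging.capture("side")[:,:,::-1][220:400,200:400]
c=im[205:325,300:440]; c=cv2.resize(c,(420,360),interpolation=cv2.INTER_CUBIC)
w=cv2.resize(w,(380,360),interpolation=cv2.INTER_CUBIC)
cv2.imwrite("pics/x3.png",np.hstack([c,w]))
s=np.array([.47029,.32803,.19866]); print(place([[-.025,0,.0]],s))
D=lambda L:np.array(L)/6+np.array([155,222])-.42
for z in (.026,): print(ray(D([(80,54),(100,54),(108,130),(156,128),(180,540),(198,435),(133,440)]),z,m))
E
```

```text
[[0.4457817 0.3230961 0.       ]]
[[0.57095726 0.36274256 0.026     ]
 [0.57120946 0.35403676 0.026     ]
 [0.53824936 0.34838242 0.026     ]
 [0.53973037 0.32762645 0.026     ]
 [0.36412202 0.30648158 0.026     ]
 [0.40870153 0.30143502 0.026     ]
 [0.40570907 0.32913834 0.026     ]]
```

View pics/x3.png

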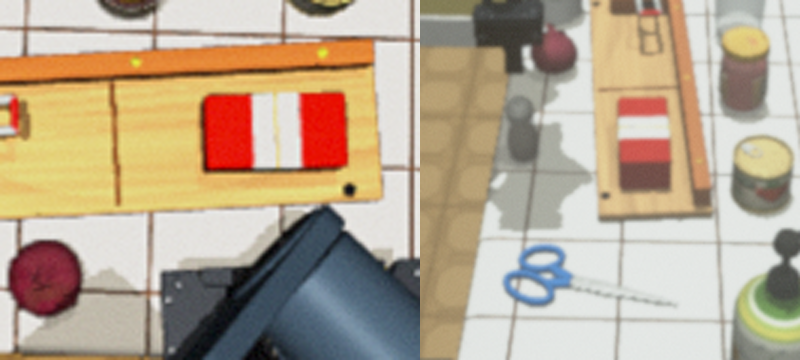

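Shaker stands upright at the near side (side-view crop at (520,130)), and the cheese is undisturbed. Over to the stick.

Emit:
drive_tool:
  deltas: "65 25 40 20 0; 65 50 85 40 0; 65 65 130 40 0; 65 70 175 40 0; 65 75 220 40 0; 65 75 265 40 0; 65 75 310 40 0; 65 70 355 40 0.05; 65 65 400 40 0.08; 65 60 445 40 0.112; 65 56 490 40 0.112; 65 54 528 40 0.112"

```text
time_s: 8.05
position: [0.4375, 0.3253, 0.1942]
tcp_rot: [[0.982, 0.19, -0.004], [0.19, -0.982, -0.002], [-0.004, 0.001, -1.0]]
force: [1.0, -0.6, -0.2]
opening: 0.745
grasp_force: 0.0
```

Emit:
drive_tool:
  deltas: "65 0 0 0 0; 65 0 0 0 0"

```text
time_s: 8.25
position: [0.4379, 0.3236, 0.1944]
tcp_rot: [[0.982, 0.191, -0.004], [0.191, -0.982, -0.002], [-0.004, 0.002, -1.0]]
force: [0.6, 0.4, 0.6]
opening: 0.744
grasp_force: 0.0
```

```bash
python3 - <<'E'
from h import *
w=imaging.camera_model("wrist");cv2.imwrite("pics/w4.png",imaging.capture("wrist")[:,:,::-1]);s=bot.read_state();print(s['position'],s['tcp_rot'][:,0])
q=np.array([.47029,.32803,.19])
print(proj(place(np.array([(105,14,26),(105,6,26),(70,6,26),(70,-14,26),(-15,-14,26),(-15,14,26)])/1e3,q),w).round(0).tolist())
E
```

```text
[0.43820998 0.32276888 0.19474573] [ 0.98191986  0.18925637 -0.00392521]
[[300.0, 59.0], [310.0, 59.0], [310.0, 102.0], [334.0, 102.0], [333.0, 201.0], [302.0, 201.0]]
```

View pics/w4.png

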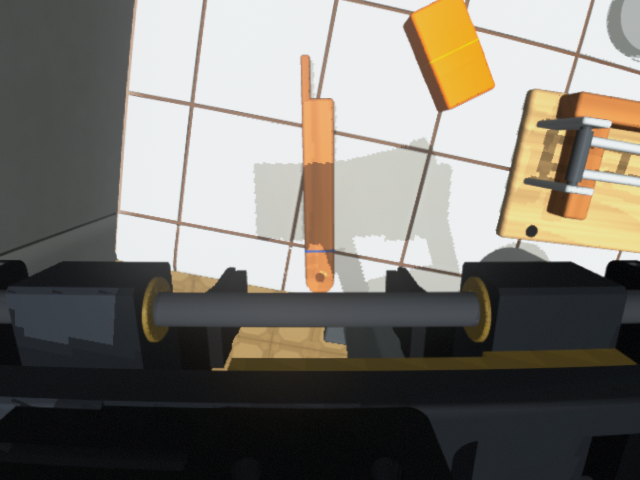

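The stick's lip tip is at (305,55), its face runs (311-333, 98) and its sides are vertical in the image, so it is aligned with the jaws and within 4 px of the model.

Emit:
drive_tool:
  deltas: "65 2 1 -40 0; 65 3 1 -85 0; 65 3 1 -125 0; 65 3 1 -155 0; 65 3 1 -175 0; 65 3 1 -183 0; 65 3 1 -187 0; 65 3 1 -187 0"

```text
time_s: 9.1
position: [0.4428, 0.324, 0.0097]
tcp_rot: [[0.982, 0.188, 0.0], [0.188, -0.982, -0.0], [0.0, 0.0, -1.0]]
force: [-0.2, -0.0, 0.4]
opening: 0.749
grasp_force: 0.0
```

Emit:
drive_tool:
  deltas: "65 0 -1 -4 0; 65 0 -1 -6 0; 65 0 -1 -6 0; 15 0 -1 -6 0; 15 0 -1 -6 0; 15 0 -1 -6 0; 15 0 -1 -6 0; 15 0 -1 -6 0; 15 0 -1 -6 0; 15 0 -1 -6 0; 15 0 -1 -6 0"

```text
time_s: 10.2
position: [0.4423, 0.3235, 0.0036]
tcp_rot: [[0.982, 0.189, -0.0], [0.189, -0.982, -0.0], [-0.0, 0.0, -1.0]]
force: [-0.3, -0.9, 0.7]
opening: 0.318
grasp_force: 30.0
```

The stick is gripped (27.7 mm opening). Lift, transit and turn.

Emit:
drive_tool:
  deltas: "15 0 0 40 0; 15 0 0 80 0; 15 0 0 120 0; 15 5 -30 150 0; 15 10 -70 160 0; 15 15 -110 160 0.1; 15 20 -155 160 0.22; 15 25 -200 160 0.35; 15 30 -245 160 0.48; 15 35 -290 160 0.61; 15 40 -335 160 0.74; 15 45 -380 160 0.87"

```text
time_s: 11.4
position: [0.4868, -0.0547, 0.1635]
tcp_rot: [[0.493, 0.87, -0.0], [0.87, -0.493, 0.0], [0.0, -0.0, -1.0]]
force: [1.5, -0.1, -1.0]
opening: 0.318
grasp_force: 30.0
```

Emit:
drive_tool:
  deltas: "15 5 -45 0 0.13; 15 10 -90 0 0.26; 15 15 -135 0 0.39; 15 20 -180 0 0.52; 15 25 -225 0 0.59; 15 28 -265 0 0.59; 15 30 -300 0 0.59; 15 30 -330 0 0.59; 15 30 -330 0 0.59; 15 30 -330 0 0.59"

```text
time_s: 12.4
position: [0.5165, -0.383, 0.1627]
tcp_rot: [[-0.068, 0.998, -0.001], [0.998, 0.068, 0.002], [0.002, -0.001, -1.0]]
force: [0.9, 0.9, -1.5]
opening: 0.32
grasp_force: 30.0
```

```bash
cat > loc.py <<'E'
from h import *
b=np.array([.549,-.0797,.0775])
s=bot.read_state(); p=s['position']; R=s['tcp_rot']; yaw=np.arctan2(R[1,0],R[0,0])
def w(x,y): print("to board",(x,y),"delta mm",((place([[x/1e3,y/1e3,0]],b)[0]-p)*1e3)[:2].round(1))
print("tcp board mm",inb(p,b)*1e3,"z",p[2],"yaw err to 1.648:",1.571+b[2]-yaw,"t",s['time_s'],"F",s['force'])
E
python3 -c "
from loc import *
w(-56,-309)"
```

```text
tcp board mm [ -55.92569259 -299.88645651] z 0.16274576667439783 yaw err to 1.648: 0.00985854967058497 t 12.4 F [ 0.94300294  0.93316467 -1.51298839]
to board (-56, -309) delta mm [ 0.6 -9.1]
```

Emit:
drive_tool:
  deltas: "15 0 -9 -30 0.01; 15 0 -9 -60 0.01; 15 0 -9 -85 0.01; 15 0 -9 -90 0.01; 15 0 -9 -90 0.01"

```text
time_s: 12.9
position: [0.5167, -0.3901, 0.0727]
tcp_rot: [[-0.081, 0.997, -0.002], [0.997, 0.081, 0.002], [0.003, -0.002, -1.0]]
force: [0.4, 0.2, 0.1]
opening: 0.319
grasp_force: 30.0
```

```bash
python3 - <<'E'
from loc import *
w(-56,-309)
m=imaging.camera_model("wrist");cv2.imwrite("pics/w5.png",imaging.capture("wrist")[:,:,::-1])
q=np.r_[p[:2],yaw]; o=p[2]-.0036
st=np.array([(105,14,26),(105,6,26),(70,6,26),(70,-14,26)])/1e3+[.030,0,o]
print(proj(place(st,q),m).round(0).tolist())
print(proj(place(np.array([(35,-225,44),(35,0,44),(-80,-230,14),(-70,0,14)])/1e3,b),m).round(0).tolist())
E
```

```text
tcp board mm [ -56.19528215 -307.00393707] z 0.07269896963451687 yaw err to 1.648: -0.002912273563291823 t 12.9 F [0.44101768 0.16177067 0.13587121]
to board (-56, -309) delta mm [ 0.3 -2. ]
[[270.0, -66.0], [294.0, -66.0], [295.0, 44.0], [352.0, 44.0]]
[[496.0, 113.0], [501.0, -336.0], [273.0, 125.0], [288.0, -315.0]]
```

View pics/w5.png

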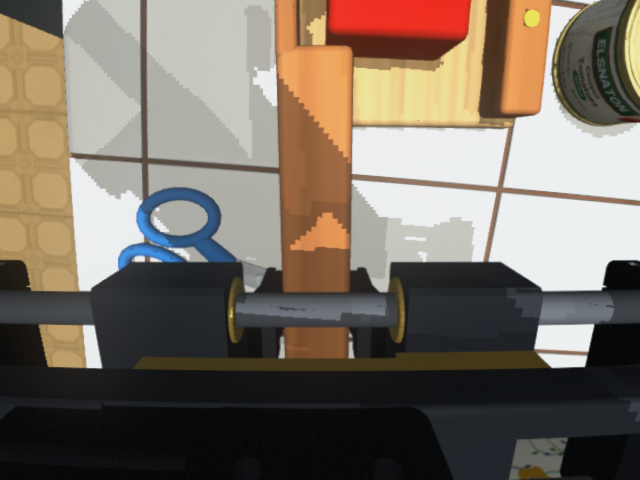

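The view shows the stick's face at row 46 as predicted and the lip at columns 276-298. It clears the cheese's near side (column 328) by about 10 mm, with the fence end at (503,114). Lower onto the board.

Emit:
drive_tool:
  deltas: "15 0 -2 -25 0; 15 0 -2 -43 0; 15 0 -2 -50 0; 15 0 -2 -52 0; 15 0 -2 -52 0"

```text
time_s: 13.45
position: [0.5178, -0.3945, 0.0227]
tcp_rot: [[-0.08, 0.997, 0.001], [0.997, 0.08, -0.001], [-0.001, 0.001, -1.0]]
force: [-0.7, 0.1, -0.7]
opening: 0.321
grasp_force: 30.0
```

Emit:
drive_tool:
  deltas: "15 -0.5 6 0 0; 15 -1 12 0 0; 15 -1 12 0 0; 15 3 12.3 0 0; 15 7 12.6 0 0; 15 11 13 0 0; 15 15 13.2 0 0; 15 18 13.5 0 0; 15 21 13.7 0 0; 15 24 14 0 0; 15 27 14.2 0 0; 15 27 14.2 0 0"

```text
time_s: 14.65
position: [0.5447, -0.3797, 0.0215]
tcp_rot: [[-0.079, 0.997, 0.001], [0.997, 0.079, -0.0], [-0.0, 0.001, -1.0]]
force: [-1.7, -1.5, -0.1]
opening: 0.319
grasp_force: 30.0
```

```bash
cat > look.py <<'E'
from loc import *
m=imaging.camera_model("top");im=imaging.capture("top")[:,:,::-1]
h=cv2.cvtColor(np.ascontiguousarray(im),cv2.COLOR_BGR2HSV)
k=(cv2.inRange(h,(0,200,150),(3,255,255))|cv2.inRange(h,(175,200,150),(180,255,255)))
k[:225]=0;k[285:]=0;k[:,:318]=0;k[:,432:]=0
pts=cv2.findNonZero(k)
if pts is not None:
    W=ray(pts[:,0].astype(float),.06,m)[:,:2]; L=np.array([inb(v,b) for v in W])*1e3
    print("red bounds board mm",np.percentile(L,[1,50,99],axis=0).round(1).tolist(),len(L))
    r=cv2.minAreaRect(L.astype(np.float32)); print(r)
    # near-side and fence-side edges slope per y bin
    yb=np.arange(L[:,1].min()+4,L[:,1].max()-4,8); 
    e=[(y,L[abs(L[:,1]-y)<4][:,0]) for y in yb]
    e=[(y,v.min(),v.max()) for y,v in e if len(v)>8]; e=np.array(e)
    if len(e)>2: print("slope near,fence side",np.polyfit(e[:,0],e[:,1],1)[0],np.polyfit(e[:,0],e[:,2],1)[0])
E
python3 look.py
```

```text
tcp board mm [ -27.52953894 -298.80153507] z 0.02151261300777539 yaw err to 1.648: -0.0016604031157281263 t 14.65 F [-1.70626037 -1.48847358 -0.13529857]
```

Emit:
drive_tool:
  deltas: "15 2 0.2 0 0; 15 4 0.3 0 0; 15 6 0.5 0 0; 15 7.5 0.6 0 0; 15 7.5 0.6 0 0"

```text
time_s: 15.2
position: [0.5504, -0.3791, 0.0212]
tcp_rot: [[-0.082, 0.997, -0.003], [0.997, 0.082, 0.0], [0.001, -0.003, -1.0]]
force: [-4.7, -1.9, -0.9]
opening: 0.321
grasp_force: 30.3
```

```bash
python3 look.py; python3 - <<'E'
from h import *
a=imaging.capture("side")[:,:,::-1][220:400,200:400]; b=imaging.capture("top")[:,:,::-1][205:325,290:450]
o=np.hstack([cv2.resize(a,(390,351),interpolation=cv2.INTER_CUBIC),cv2.resize(b,(400,300),interpolation=cv2.INTER_CUBIC)[:, :400] if 0 else cv2.resize(b,(400,351),interpolation=cv2.INTER_CUBIC)])
cv2.imwrite("pics/x6.png",o)
E
```

```text
tcp board mm [ -21.76832573 -298.64384454] z 0.021235565230569086 yaw err to 1.648: -0.0045480856811612735 t 15.2 F [-4.72721204 -1.90107505 -0.93695033]
```

View pics/x6.png

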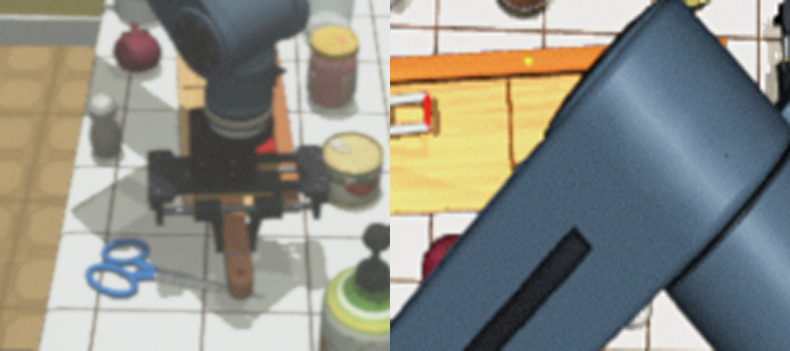

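The cheese is hidden by the arm in both outside views (side: fingers near (240,190); top: forearm across). My picture views are used up, so I'll go on with numeric checks from the wrist camera.

```bash
cat > lw.py <<'E'
from loc import *
def run():
    m=imaging.camera_model("wrist");im=imaging.capture("wrist")
    h=cv2.cvtColor(np.ascontiguousarray(im),cv2.COLOR_RGB2HSV)
    k=(cv2.inRange(h,(0,170,50),(4,255,255))|cv2.inRange(h,(172,170,50),(180,255,255)));k[260:]=0
    n,l,st,ce=cv2.connectedComponentsWithStats(k)
    if n<2: print("no red"); return
    i=1+st[1:,4].argmax(); print("red bbox",st[i])
    rows=range(st[i][1],st[i][1]+st[i][3],max(1,st[i][3]//8))
    px=[]
    for r in rows:
        c=np.where(l[r]==i)[0]; px.append((c.min(),r)); px.append((c.max(),r))
    L=np.array([inb(v,b) for v in ray(px,.06,m)])*1e3
    for j in range(0,len(L),2): print(px[j],px[j+1],"near",L[j].round(1),"fence side",L[j+1].round(1))
    # fence (orange) columns at row 5
    for r in (2,30,60):
        o=np.where(cv2.inRange(h[r:r+1],(5,110,60),(17,255,255))[0])[0]
        if len(o):
            seg=np.split(o,np.where(np.diff(o)>3)[0]+1); print(r,[(s_[0],s_[-1]) for s_ in seg if len(s_)>4])
run()
E
python3 lw.py
```

```text
tcp board mm [ -21.89743443 -298.65414734] z 0.021228013680307273 yaw err to 1.648: -0.004052000684191981 t 15.35 F [-5.22497089 -1.78151848 -0.87205406]
red bbox [301   0  90  11 573]
(np.int64(301), 0) (np.int64(390), 0) near [ -25.4 -190.3] fence side [   1.6 -190.1]
(np.int64(301), 1) (np.int64(385), 1) near [ -25.4 -190.6] fence side [ 1.000e-01 -1.904e+02]
(np.int64(301), 2) (np.int64(383), 2) near [ -25.4 -190.9] fence side [  -0.5 -190.7]
(np.int64(302), 3) (np.int64(377), 3) near [ -25.1 -191.2] fence side [  -2.3 -191. ]
(np.int64(304), 4) (np.int64(377), 4) near [ -24.5 -191.5] fence side [  -2.3 -191.3]
(np.int64(304), 5) (np.int64(367), 5) near [ -24.5 -191.7] fence side [  -5.4 -191.6]
(np.int64(304), 6) (np.int64(361), 6) near [ -24.5 -192. ] fence side [  -7.2 -191.9]
(np.int64(305), 7) (np.int64(353), 7) near [ -24.2 -192.3] fence side [  -9.6 -192.2]
(np.int64(305), 8) (np.int64(335), 8) near [ -24.2 -192.6] fence side [ -15.1 -192.6]
(np.int64(306), 9) (np.int64(321), 9) near [ -23.9 -192.9] fence side [ -19.3 -192.9]
(np.int64(312), 10) (np.int64(315), 10) near [ -22.  -193.1] fence side [ -21.1 -193.1]
2 [(np.int64(238), np.int64(252)), (np.int64(260), np.int64(300)), (np.int64(381), np.int64(509)), (np.int64(523), np.int64(541))]
30 [(np.int64(233), np.int64(239)), (np.int64(247), np.int64(259)), (np.int64(266), np.int64(299)), (np.int64(303), np.int64(417)), (np.int64(453), np.int64(538))]
60 [(np.int64(233), np.int64(242)), (np.int64(272), np.int64(349)), (np.int64(454), np.int64(535))]
```

Emit:
drive_tool:
  deltas: "15 0.5 4 0 0; 15 0.5 8 0 0; 15 0 12 0 0; 15 0 15 0 0; 15 -0.5 18 0 0; 15 -0.5 21 0 0; 15 -1 24 0 0; 15 -1 27 0 0; 15 -1 30 0 0; 15 -1 30 0 0"

```text
time_s: 16.4
position: [0.5503, -0.3516, 0.0219]
tcp_rot: [[-0.081, 0.997, -0.0], [0.997, 0.081, -0.004], [-0.004, -0.001, -1.0]]
force: [-6.2, -7.4, -1.3]
opening: 0.315
grasp_force: 30.1
```

```bash
python3 lw.py; python3 look.py
```

```text
tcp board mm [ -19.77508392 -271.1762528 ] z 0.02186054682987959 yaw err to 1.648: -0.0033641106596644654 t 16.4 F [-6.24726358 -7.3773057  -1.33959578]
red bbox [ 293    0  200   43 6664]
(np.int64(293), 0) (np.int64(492), 0) near [ -25.7 -162.6] fence side [  35.2 -161.5]
(np.int64(293), 5) (np.int64(492), 5) near [ -25.7 -164. ] fence side [  35.3 -163. ]
(np.int64(293), 10) (np.int64(491), 10) near [ -25.7 -165.4] fence side [  35.1 -164.4]
(np.int64(293), 15) (np.int64(491), 15) near [ -25.7 -166.9] fence side [  35.2 -165.9]
(np.int64(294), 20) (np.int64(490), 20) near [ -25.4 -168.3] fence side [  35.  -167.3]
(np.int64(296), 25) (np.int64(488), 25) near [ -24.8 -169.7] fence side [  34.5 -168.8]
(np.int64(305), 30) (np.int64(486), 30) near [ -22.1 -171.1] fence side [  34.  -170.2]
(np.int64(382), 35) (np.int64(472), 35) near [   1.6 -172.4] fence side [  29.7 -171.8]
(np.int64(410), 40) (np.int64(449), 40) near [  10.3 -173.7] fence side [  22.5 -173.5]
2 [(np.int64(222), np.int64(241)), (np.int64(257), np.int64(292)), (np.int64(493), np.int64(534))]
30 [(np.int64(254), np.int64(304)), (np.int64(487), np.int64(532))]
60 [(np.int64(215), np.int64(221)), (np.int64(244), np.int64(253)), (np.int64(259), np.int64(529))]
tcp board mm [ -19.79451362 -271.17819813] z 0.02183447665099797 yaw err to 1.648: -0.0032567684652031748 t 16.45 F [-6.294316   -7.68769611 -1.08331109]
```

```bash
cat > edge.py <<'E'
from loc import *
m=imaging.camera_model("wrist");im=np.ascontiguousarray(imaging.capture("wrist")).astype(float)
g=cv2.GaussianBlur(im,(3,3),0)[...,0]
E_=[]
for c in range(360,482,10):
    col=g[:60,c]; d=np.diff(col); r=np.argsort(d)[:3]; E_.append((c,sorted(r.tolist()),[int(col[x]) for x in (0,10,20,30,40,50)]))
for e in E_: print(*e)
E
python3 edge.py
```

```text
tcp board mm [ -19.81332507 -271.13945455] z 0.02181881283228294 yaw err to 1.648: -0.0031531599778897856 t 16.5 F [-5.72436754 -6.82031561 -0.77284011]
360 [27, 28, 29] [239, 238, 214, 112, 81, 81]
370 [27, 28, 29] [239, 239, 215, 113, 81, 80]
380 [27, 28, 29] [239, 239, 215, 115, 80, 79]
390 [27, 28, 29] [239, 238, 215, 116, 79, 78]
400 [27, 28, 29] [239, 238, 213, 116, 79, 78]
410 [28, 29, 30] [238, 239, 213, 120, 78, 77]
420 [27, 28, 29] [239, 238, 214, 123, 77, 76]
430 [28, 29, 30] [238, 237, 215, 122, 77, 75]
440 [28, 29, 30] [237, 235, 214, 127, 77, 75]
450 [28, 29, 30] [237, 235, 216, 131, 77, 74]
460 [29, 30, 31] [236, 236, 219, 137, 76, 73]
470 [29, 30, 31] [235, 236, 222, 140, 77, 78]
480 [30, 31, 32] [234, 234, 224, 145, 215, 220]
```

Square and flush at the rear edge (slope about 0). Feed on, holding the bias towards the fence.

Emit:
drive_tool:
  deltas: "15 -0.4 5 0 0; 15 -0.8 10 0 0; 15 -1.2 15 0 0; 15 -1.6 20 0 0; 15 -1.9 25 0 0; 15 -2.3 30 0 0; 15 -2.7 35 0 0; 15 -3.1 40 0 0; 15 -3.1 40 0 0"

```text
time_s: 17.45
position: [0.547, -0.3107, 0.0217]
tcp_rot: [[-0.081, 0.997, -0.001], [0.997, 0.081, -0.003], [-0.003, -0.001, -1.0]]
force: [-5.3, -5.7, -0.7]
opening: 0.318
grasp_force: 30.1
```

```bash
python3 edge.py | cut -c1-150 | sed -n '1p;2p;6p;10p;14p'; python3 lw.py | sed -n '2,5p;11,13p'
```

```text
tcp board mm [ -19.84573214 -230.18797627] z 0.021733562559774707 yaw err to 1.648: -0.003447064299358038 t 17.45 F [-5.33469539 -5.72521871 -0.702862
360 [27, 28, 29] [239, 238, 213, 109, 80, 79]
400 [27, 28, 29] [239, 239, 213, 117, 78, 78]
440 [28, 29, 30] [237, 235, 214, 127, 76, 74]
480 [29, 30, 31] [235, 234, 223, 143, 208, 214]
red bbox [ 293    0  200   45 6809]
(np.int64(293), 0) (np.int64(492), 0) near [ -25.8 -121.7] fence side [  35.1 -120.6]
(np.int64(293), 5) (np.int64(492), 5) near [ -25.8 -123.1] fence side [  35.2 -122.1]
(np.int64(293), 10) (np.int64(491), 10) near [ -25.8 -124.5] fence side [  35.  -123.5]
(np.int64(428), 40) (np.int64(464), 40) near [  15.9 -132.7] fence side [  27.2 -132.4]
2 [(np.int64(201), np.int64(207)), (np.int64(218), np.int64(225)), (np.int64(266), np.int64(292)), (np.int64(493), np.int64(534))]
30 [(np.int64(258), np.int64(303)), (np.int64(487), np.int64(532))]
```

Stable and square. Continue.

Emit:
drive_tool:
  deltas: "15 -0.4 5 0 0; 15 -0.8 10 0 0; 15 -1.2 15 0 0; 15 -1.6 20 0 0; 15 -1.9 25 0 0; 15 -2.3 30 0 0; 15 -2.7 35 0 0; 15 -3.1 40 0 0; 15 -3.5 45 0 0; 15 -3.9 50 0 0; 15 -4.2 55 0 0; 15 -4.6 60 0 0"

```text
time_s: 18.75
position: [0.5425, -0.2516, 0.0218]
tcp_rot: [[-0.082, 0.997, -0.0], [0.997, 0.082, -0.004], [-0.004, -0.001, -1.0]]
force: [-7.0, -9.4, -1.4]
opening: 0.319
grasp_force: 30.2
```

Emit:
drive_tool:
  deltas: "15 -0.4 5 0 0; 15 -0.8 10 0 0; 15 -1.2 15 0 0; 15 -1.6 20 0 0; 15 -1.9 25 0 0; 15 -2.3 30 0 0; 15 -2.7 35 0 0; 15 -3.1 40 0 0"

```text
time_s: 19.55
position: [0.5393, -0.2112, 0.0217]
tcp_rot: [[-0.082, 0.997, -0.001], [0.997, 0.082, -0.003], [-0.003, -0.001, -1.0]]
force: [-6.4, -8.3, -0.6]
opening: 0.32
grasp_force: 30.2
```

```bash
python3 edge.py | cut -c1-150 | sed -n '1p;2p;6p;10p;14p'; python3 lw.py | sed -n '2,4p;12,13p'
```

```text
tcp board mm [ -19.83004055 -130.31778285] z 0.021712978873834644 yaw err to 1.648: -0.004078326709354707 t 19.55 F [-6.3897588  -8.29871954 -0.647559
360 [28, 29, 30] [149, 149, 131, 85, 69, 69]
400 [28, 29, 30] [151, 151, 212, 109, 73, 73]
440 [29, 30, 31] [237, 234, 214, 128, 75, 73]
480 [29, 30, 31] [234, 234, 224, 146, 200, 205]
red bbox [ 293    0  200   43 6982]
(np.int64(293), 0) (np.int64(492), 0) near [-26.  -20.7] fence side [ 34.9 -19.6]
(np.int64(294), 5) (np.int64(492), 5) near [-25.7 -22.1] fence side [ 35. -21.]
2 [(np.int64(271), np.int64(292)), (np.int64(493), np.int64(535))]
30 [(np.int64(268), np.int64(303)), (np.int64(487), np.int64(499)), (np.int64(516), np.int64(534))]
```

Emit:
drive_tool:
  deltas: "15 -0.4 5 0 0; 15 -0.8 10 0 0; 15 -1.2 15 0 0; 15 -1.6 20 0 0; 15 -1.9 25 0 0; 15 -2.3 30 0 0; 15 -2.7 35 0 0; 15 -3.1 40 0 0"

```text
time_s: 20.45
position: [0.5376, -0.1753, 0.0223]
tcp_rot: [[-0.086, 0.996, 0.002], [0.996, 0.086, -0.01], [-0.01, 0.001, -1.0]]
force: [-9.0, -27.6, -1.5]
opening: 0.319
grasp_force: 30.4
```

```bash
python3 edge.py | cut -c1-150 | sed -n '1p;2p;6p;10p;14p'; python3 lw.py | sed -n '2,4p;12,13p'
```

```text
tcp board mm [-18.7987182  -94.43841544] z 0.02225698792476647 yaw err to 1.648: -0.008022341180616177 t 20.45 F [ -8.9519378  -27.61048137  -1.536236
360 [28, 29, 31] [149, 149, 136, 93, 68, 68]
400 [28, 29, 31] [152, 150, 139, 133, 71, 71]
440 [19, 30, 32] [237, 235, 211, 151, 75, 73]
480 [30, 31, 32] [235, 234, 230, 169, 216, 220]
red bbox [ 291    0  200   47 7688]
(np.int64(291), 0) (np.int64(490), 0) near [-26.   14.6] fence side [34.8 16. ]
(np.int64(291), 5) (np.int64(490), 5) near [-26.   13.2] fence side [34.9 14.6]
(np.int64(367), 45) (np.int64(450), 45) near [-2.6  2.1] fence side [23.3  2.6]
2 [(np.int64(232), np.int64(245)), (np.int64(261), np.int64(290)), (np.int64(491), np.int64(533))]
```

Emit:
drive_tool:
  deltas: "15 0 0 0 0; 15 -0.2 3 0 0; 15 -0.5 6 0 0; 15 -0.7 9 0 0; 15 -0.9 12 0 0; 15 -0.9 12 0 0"

```text
time_s: 21.15
position: [0.5363, -0.161, 0.0221]
tcp_rot: [[-0.083, 0.997, 0.001], [0.997, 0.083, -0.006], [-0.006, 0.001, -1.0]]
force: [-5.7, -14.2, -0.2]
opening: 0.321
grasp_force: 30.3
```

```bash
python3 edge.py | cut -c1-150 | sed -n '1p;2p;6p;10p;14p'; python3 lw.py | sed -n '2,4p;12,13p'
```

```text
tcp board mm [-18.93575481 -80.04886579] z 0.022074845071719154 yaw err to 1.648: -0.005441019073807674 t 21.15 F [ -5.72915779 -14.18261028  -0.24349
360 [27, 28, 30] [149, 148, 134, 89, 69, 68]
400 [29, 30, 31] [152, 150, 137, 125, 72, 71]
440 [29, 30, 31] [237, 234, 219, 139, 75, 73]
480 [29, 30, 31] [235, 234, 227, 152, 220, 223]
red bbox [ 290    0  200   46 7349]
(np.int64(290), 0) (np.int64(489), 0) near [-26.1  28.6] fence side [34.8 29.8]
(np.int64(291), 5) (np.int64(489), 5) near [-25.8  27.2] fence side [34.9 28.3]
(np.int64(355), 45) (np.int64(355), 45) near [-6.1 15.8] fence side [-6.1 15.8]
2 [(np.int64(253), np.int64(289)), (np.int64(490), np.int64(532))]
```

Emit:
drive_tool:
  deltas: "15 -0.3 4 0 0; 15 -0.6 8 0 0; 15 -0.9 12 0 0; 15 -1.2 16 0 0; 15 -1.5 20 0 0; 15 -1.7 23 0 0; 15 -1.9 25 0 0; 15 -1.9 25 0 0"

```text
time_s: 22.05
position: [0.5342, -0.1356, 0.022]
tcp_rot: [[-0.083, 0.997, 0.001], [0.997, 0.083, -0.005], [-0.005, 0.0, -1.0]]
force: [-6.0, -14.7, -0.7]
opening: 0.324
grasp_force: 30.3
```

Emit:
drive_tool:
  deltas: "15 -0.1 2 0 0; 15 -0.3 4 0 0; 15 -0.4 5 0 0; 15 -0.5 6 0 0; 15 -0.5 6 0 0"

```text
time_s: 22.55
position: [0.5344, -0.1318, 0.0222]
tcp_rot: [[-0.085, 0.996, 0.002], [0.996, 0.085, -0.009], [-0.009, 0.001, -1.0]]
force: [-8.4, -20.1, -0.6]
opening: 0.317
grasp_force: 30.4
```

Emit:
drive_tool:
  deltas: "15 -0.1 2 0 0; 15 -0.2 3 0 0; 15 -0.3 4 0 0; 15 -0.3 4 0 0; 15 -0.3 4 0 0"

```text
time_s: 23.05
position: [0.5362, -0.1315, 0.0229]
tcp_rot: [[-0.086, 0.996, 0.007], [0.996, 0.087, -0.014], [-0.015, 0.005, -1.0]]
force: [-8.6, -31.1, -1.0]
opening: 0.323
grasp_force: 30.6
```

```bash
python3 edge.py | cut -c1-150 | sed -n '1p;2p;6p;10p;14p'; python3 lw.py | sed -n '2,4p;12,13p'
```

```text
tcp board mm [-16.78601831 -50.62572214] z 0.022850600167296887 yaw err to 1.648: -0.008880062737008476 t 23.05 F [ -8.60223257 -31.09304063  -1.03269
360 [30, 31, 32] [150, 150, 141, 103, 69, 70]
400 [30, 31, 32] [238, 238, 230, 157, 74, 73]
440 [31, 32, 33] [238, 236, 231, 172, 76, 75]
480 [23, 24, 25] [225, 221, 217, 177, 229, 229]
red bbox [ 285    0  200   46 7454]
(np.int64(285), 0) (np.int64(484), 0) near [-26.   58.2] fence side [34.9 59.6]
(np.int64(285), 5) (np.int64(483), 5) near [-26.   56.8] fence side [34.7 58.2]
(np.int64(346), 45) (np.int64(346), 45) near [-7.2 45.6] fence side [-7.2 45.6]
2 [(np.int64(256), np.int64(284)), (np.int64(485), np.int64(527))]
```

At the stop: the force rises and there is no more motion. Back off the stick, face first and then the lip.

Emit:
drive_tool:
  deltas: "15 -1 -4 0 0; 15 -2 -8 0 0; 15 -3 -9 0 0; 15 -6 -10 0 0; 15 -9 -11 0 0; 15 -10 -15 0 0; 15 -9 -25 0 0; 15 -7 -45 0 0; 15 -6 -65 0 0; 15 -6 -65 0 0"

```text
time_s: 24.15
position: [0.5287, -0.1905, 0.0218]
tcp_rot: [[-0.077, 0.997, 0.003], [0.997, 0.077, -0.002], [-0.002, 0.003, -1.0]]
force: [-0.1, -0.0, -0.5]
opening: 0.32
grasp_force: 29.7
```

```bash
cat > home.py <<'E'
from loc import *
m=imaging.camera_model("wrist");im=imaging.capture("wrist")
h=cv2.cvtColor(np.ascontiguousarray(im),cv2.COLOR_RGB2HSV)
k=cv2.inRange(h,(0,150,180),(4,255,255))|cv2.inRange(h,(172,150,180),(180,255,255));k[260:]=0
n,l,st,ce=cv2.connectedComponentsWithStats(k)
for i in range(1,n):
    if st[i][4]>150:
        P=cv2.findNonZero((l==i).astype(np.uint8))[:,0].astype(float); L=np.array([inb(v,b) for v in ray(P,.06,m)])*1e3
        print(st[i],"board x,y range",np.percentile(L,[.5,99.5],axis=0).round(1).tolist(), cv2.minAreaRect(L.astype(np.float32)))
E
python3 home.py; python3 -c "
from loc import *
w(-26,-130)"; python3 look.py
```

```text
tcp board mm [ -28.83578903 -108.91760552] z 0.021786434014446375 yaw err to 1.648: 0.0008907695570772312 t 24.15 F [-0.11992811 -0.00233353 -0.47608771]
tcp board mm [ -29.71576366 -107.10557318] z 0.02158720203491688 yaw err to 1.648: 0.0005759007559091867 t 24.2 F [ 0.32693646 -0.27303269 -1.37711981]
to board (-26, -130) delta mm [  5.5 -22.5]
tcp board mm [ -29.71576366 -107.10557318] z 0.02158720203491688 yaw err to 1.648: 0.0005759007559091867 t 24.2 F [ 0.32693646 -0.27303269 -1.37711981]
```

Emit:
drive_tool:
  deltas: "15 0 -5 30 0; 15 0 -10 70 0; 15 0 -10 110 0; 15 0 -10 150 0; 15 0 -10 160 0; 15 0 -10 160 0"

```text
time_s: 24.85
position: [0.5278, -0.1968, 0.1831]
tcp_rot: [[-0.08, 0.997, 0.003], [0.997, 0.08, -0.002], [-0.002, 0.003, -1.0]]
force: [0.4, 0.5, -1.6]
opening: 0.319
grasp_force: 29.7
```

```bash
python3 home.py; python3 look.py
```

```text
tcp board mm [ -30.22998783 -115.10324708] z 0.18313443522230904 yaw err to 1.648: -0.0026780273889521755 t 24.85 F [ 0.44635559  0.48301045 -1.60690816]
tcp board mm [ -31.29603688 -114.51813628] z 0.18135089261562012 yaw err to 1.648: -0.0025033295363987573 t 24.9 F [-0.04158798  0.34195429 -0.79319207]
red bounds board mm [[-26.7, 52.1], [-20.6, 52.4], [-14.4, 52.7]] 6
((-20.55640411376953, 52.399139404296875), (2.060830593109131e-05, 12.611260414123535), 87.33871459960938)
```

Emit:
drive_tool:
  deltas: "15 -8 45 0 -0.05; 15 -16 90 0 -0.17; 15 -24 135 0 -0.29; 15 -32 180 0 -0.41; 15 -40 225 0 -0.53; 15 -48 270 0 -0.65; 15 -56 315 0 -0.77; 15 -64 360 0 -0.89; 15 -72 405 0 -1.01; 15 -80 450 0 -1.13; 15 -84 490 0 -1.25; 15 -86 520 0 -1.37"

```text
time_s: 26.15
position: [0.4385, 0.3246, 0.1788]
tcp_rot: [[0.962, 0.274, -0.005], [0.274, -0.962, -0.002], [-0.006, 0.0, -1.0]]
force: [0.6, -0.2, -0.9]
opening: 0.319
grasp_force: 29.7
```

Emit:
drive_tool:
  deltas: "15 0 0 0 -0.06; 15 0 0 -30 -0.085; 15 0 0 -70 -0.085; 15 0 0 -110 -0.085; 15 0 0 -145 -0.085; 15 0 0 -165 -0.085; 15 0 0 -165 -0.085"

```text
time_s: 26.85
position: [0.4368, 0.3208, 0.0116]
tcp_rot: [[0.981, 0.194, -0.011], [0.194, -0.981, -0.005], [-0.012, 0.003, -1.0]]
force: [-0.6, -0.4, -1.1]
opening: 0.319
grasp_force: 29.7
```

```bash
python3 look.py
```

```text
tcp board mm [-80.86127331 407.99076235] z 0.011567489119829157 yaw err to 1.648: 1.4533434996077244 t 26.85 F [-0.55453291 -0.43908814 -1.08097635]
red bounds board mm [[-26.8, 52.2], [-21.8, 52.5], [-16.9, 52.7]] 4
((-21.81734275817871, 52.4577522277832), (9.179115295410156e-06, 10.086661338806152), 87.33863830566406)
```

Emit:
drive_tool:
  deltas: "15 2 1 -4 0; 15 2 1 -7 0; 15 2 1 -8 0; 15 2 1 -8 0"

```text
time_s: 27.3
position: [0.4435, 0.3239, 0.0092]
tcp_rot: [[0.981, 0.194, 0.001], [0.194, -0.981, 0.0], [0.001, -0.0, -1.0]]
force: [0.4, 0.1, -0.2]
opening: 0.323
grasp_force: 29.7
```

```bash
sed -i 's/k\[:,:318\]/k[:,:245]/' look.py; python3 look.py
```

```text
tcp board mm [-73.96485551 410.5753934 ] z 0.009207094548815693 yaw err to 1.648: 1.4532322449552189 t 27.3 F [ 0.35030662  0.10905173 -0.18380992]
red bounds board mm [[-29.4, 52.7], [0.3, 81.9], [30.6, 168.1]] 555
((0.7444992065429688, 110.74019622802734), (61.54793930053711, 117.23287200927734), 0.06621992588043213)
slope near,fence side -0.008026634367599223 0.007567356435097575
```

The cheese is home and square: centre at about (1,111) mm on the board, angle about 0. Finish lowering the stick.

Emit:
drive_tool:
  deltas: "15 0 0 -2 0; 15 0 0 -4 0; 15 0 0 -5 0; 15 0 0 -5.5 0; 15 0 0 -5.5 0"

```text
time_s: 27.85
position: [0.4431, 0.3237, 0.0036]
tcp_rot: [[0.981, 0.194, 0.0], [0.194, -0.981, -0.0], [0.0, 0.0, -1.0]]
force: [-1.4, -0.9, 6.2]
opening: 0.32
grasp_force: 29.7
```

Contact, at the same height as the pick-up. Release and rise.

Emit:
drive_tool:
  deltas: "55 0 0 0 0; 60 0 0 0 0; 60 0 0 0 0; 60 0 0 0 0; 60 0 0 0 0; 60 0 0 20 0; 60 0 0 50 0; 60 0 0 90 0; 60 0 0 130 0; 60 0 0 170 0; 60 0 0 170 0; 60 0 0 170 0"

```text
time_s: 29.05
position: [0.4435, 0.3239, 0.174]
tcp_rot: [[0.981, 0.194, 0.002], [0.194, -0.981, 0.001], [0.002, -0.0, -1.0]]
force: [-0.3, 0.0, -1.0]
opening: 0.69
grasp_force: 0.0
```

```bash
python3 look.py; python3 - <<'E'
from h import *
m=imaging.camera_model("top"); w=imaging.camera_model("wrist")
im=np.ascontiguousarray(imaging.capture("wrist")[:,:,::-1]); h=cv2.cvtColor(im,cv2.COLOR_BGR2HSV)
k=cv2.inRange(h,(5,110,60),(17,255,255)); k[260:]=0; k[:,:270]=0; k[:,370:]=0
n,l,st,ce=cv2.connectedComponentsWithStats(k); i=1+st[1:,4].argmax(); print("stick",st[i])
P=ray(cv2.findNonZero((l==i).astype(np.uint8))[:,0].astype(float),.026,w)[:,:2]*1e3; print(P.min(0),P.max(0),cv2.minAreaRect(P.astype(np.float32)))
s=imaging.capture("side"); ms=imaging.camera_model("side")
print("shaker pred px",proj(np.array([[.389,-.205,0],[.389,-.205,.09]]),ms))
a=s[245:270,258:310].astype(int); 
E
```

```text
tcp board mm [-73.98118133 410.57579934] z 0.174033495214164 yaw err to 1.648: 1.453157823592902 t 29.05 F [-0.26263625  0.0210561  -0.97055994]
red bounds board mm [[-29.3, 52.9], [0.7, 82.3], [30.7, 168.4]] 552
((0.8440952301025391, 110.97796630859375), (61.32623291015625, 116.9129638671875), 0.2106805294752121)
slope near,fence side -0.007656089634341064 -0.0015731957346808625
stick [ 296   55   36  205 5351]
[411.30686364 304.22227647] [574.19245844 364.23643752] ((494.6889953613281, 334.5957336425781), (166.1851043701172, 26.803930282592773), 12.092588424682617)
shaker pred px [[254.24317157 298.25209782]
 [252.28486131 269.13272107]]
```

```bash
python3 -c "
from rig import bot
print(bot.hand_in())"
```

```text
the job is handed in; nothing more can be done
None
```

I handed the job in at about 29 s: the shaker stands upright on the near worktop, the cheese measures home and square at about board (1, 111) mm, and the stick lies flat left of the board; the hold-down angle could not be read directly, and the hand-in returned no verdict.

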